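# Check stroke on the amber bottle's dispenser

### The arm

A 6-joint arm with a two-finger parallel gripper is mounted at the origin on the work surface. World frame = base frame: x ahead of the robot, y to its left, z up, the work surface at z = 0. Lengths are in m, angles in rad, forces in N, time in s.
With the tool pointing down it reaches from about 0.375 to 0.9 m from the base axis. Payload 3.1 kg.
Tool frame: the origin (TCP) lies midway between the tips of the shut fingers; the grasp point (between the pads) lies 19 mm behind it; z points along the fingers, y is the line along which they close (so a half turn about z gives the same grasp; the last joint's range is limited). The gripper opens to 87 mm and grips with 3 to 60 N. Pads are 19 mm wide; open, the fingers measure 117 mm over their backs; the gripper's body (75 mm by 190 mm) begins 51 mm behind the grasp point.
Start: joints at [-1.298, 0.527, 1.433, -0, 1.181, -0.178], TCP at [0.272, -0.563, 0.223] pointing down, gripper open.
Joint ranges: [-3.08, 3.08], [-0.75, 2.2], [0.22, 2.44], [-1.43, 4.57], [0, 2.65], [-2.85, 2.85]. Speed limits (rad/s): [2.79, 2.79, 3.14, 3.14, 3.14, 3.14].

### API

Orientations are given as [roll, pitch, yaw] about the fixed x, y, z axes, in that order (R = Rz(yaw) Ry(pitch) Rx(roll)).
In Python, from plant import sense, read_camera, camera_info, r, trace, spot_point gives the robot as it stands.
- The arm moves only by the tool apply_moves, never from a script. Its argument "motion" is a list that holds one entry, the list of rows, each a list of 5 numbers: the opening, from 0 (shut) to 1 (fully open), then the shift along the tool's x, y, z each as a share of 5 cm, from -1 to 1, then the turn about the tool's z as a share of 0.1 rad, from -1 to 1. In form: [[[fingers, x, y, z, spin], ...]]. A call has 1 to 8 rows; each row shifts and turns the commanded pose from where the row before left it, along the tool's axes as they then stand; what a row does not reach is not made up. A row lasts 1/8 s, in which the tool goes at most 62.5 mm and 10.7 degrees, less where a joint would pass 70% of its speed; a pose out of reach is approached as far as the arm can. A call with a number of a shift or a turn outside -1 to 1 is refused whole. A call with a gripper value outside its range is refused whole. The fingers move at their own pace and stop on an object; "squeeze" is the grip in N (left out, the last holds). Time passes only in rows, so rows that do not move let the fingers close. It gives the time, the measured TCP pose, the force, the opening and the grip force at its end, in the units of the state.
- sense(): the state, without advancing time (a new reading comes with each control period).
- read_camera(name): name is "scene" or "top"; returns the picture (480x640x3 uint8, blue, green, red); there is no depth.
- camera_info(name): a dict with "fx", "fy", "cx", "cy" (pixels), "eye" and "rotation" of the camera in the world. Camera axes: x right, y down, z forward; pixel columns grow to the right and rows downward; lengths in m; the calibration is good to about 2 mm. A picture is of the moment at which its call begins. camera_info takes no time and is no camera call.
- r.sign_off(): hands the job in; it is judged then, once.
Trained networks look in the newest picture that a camera, given by its name, has taken for a name from the list of things; names that differ only in an ending like _2 or _b are one class to them, and where a whole thing is asked for, a point or a joint stands for the part that bears it (a point fixed in the world has none). Each returns a list of dicts, best first, with "score" (0 to 1); they miss things now and then, are a little off and sometimes report something else, mostly with a low value. They report only what shows in the picture. A call takes as long as a camera call.
- trace(camera, name): "region" (480x640 bool, what is visible of it).
- spot_point(camera, name): "at" ([x, y, z] in m, in world coordinates, good to about 4 mm: a listed point, or the origin of a listed thing).
The state is a dict: "time_s": time; "q": joint angles; "qvel": joint speeds; "effort": joint torques, N m; "ee_pos": TCP position; "tcp_rot": TCP orientation; "ft_force": force on the tool from outside, world axes, zero at the start; "moment": the same for the moment, N m; "finger_gap": finger opening in m; "gripper_force": force on a finger pad.
Only numpy, scipy, OpenCV 4.12 (cv2) and the standard library are available. Lean on these libraries where they do the work, as an engineer would, in place of code of your own. Each camera call takes 0.05 s, during which the arm holds its last target. There are 200 camera calls.

### The job

The bottle-top dispensers on this cell-culture bench have just been cleaned and refitted dry. Check the one on the amber bottle for free movement: push its plunger head all the way down to the stop, hold it there for about a second, then let it spring back up by itself. Leave the amber bottle standing upright where it is, and do not touch the green and white bottles or their dispensers.

Things in the scene. Friction and masses are not known exactly. Their poses are not given: they have to be found in the camera images.
- amber_bottle: Target: loose brown glass bottle, 84 mm across, about 0.6 kg, with a bottle-top dispenser: black collar, white block, thin white spout reaching 66 mm from the axis along -x, and on top a grey plunger with a flat round head 48 mm across. Origin: centre of underside; z up along the plunger's axis. Head's top: 222 mm above the origin when up, 192 mm when down. The bottles stand 140 mm or more apart.
- amber_plunger (a joint): Travel of the amber bottle's plunger in m: 0 fully up (as it starts), 0.030 down at its stop. A spring pushes it up: 3.3 N at the top, rising evenly to about 10 N at the stop; it returns by itself in under a second when released.
- green_bottle: Opaque green bottle with dispenser. Same make and size as the amber one, with an identical grey plunger head on top: a bystander, not to be touched. Origin: centre of its underside, z up, spout toward -x.
- white_bottle: Opaque white bottle with dispenser. Same make and size as the amber one, with an identical grey plunger head on top: a bystander, not to be touched. Origin: centre of its underside, z up, spout toward -x.

How it is judged:
On the way:
1. the amber bottle's plunger is pressed down to its stop and held there (value of joint amber_plunger above 0.025 m), for 0.4 s.
At the end, for the whole second after the job is handed in: After a stroke past 25 of its 30 mm held for 0.4 s, the amber bottle's plunger is back within 4 mm of fully up; the amber bottle stands at rest, upright within 0.1 rad and within 20 mm of where it stood; the green and white bottles stand upright within 0.1 rad and within 15 mm of where they stood (value of joint amber_plunger below 0.004 m and distance of amber_bottle from where it was at the start of the episode below 0.02 m and linear speed of amber_bottle below 0.02 m/s and angle between each of amber_bottle, green_bottle, white_bottle's own z axis and vertical below 0.1 rad and distance of each of green_bottle, white_bottle from where it was at the start of the episode below 0.015 m); the robot touches nothing.
It fails at once if the amber bottle is tipped by more than 0.2 rad (angle between amber_bottle's own z axis and vertical above 0.2 rad).
It fails at once if the green bottle or its dispenser is touched with more than 1 N, or shifted by more than 15 mm (contact force between any of the fingers, the arm and green_bottle above 1 N or distance of green_bottle from where it was at the start of the episode above 0.015 m).
It fails at once if the white bottle or its dispenser is touched with more than 1 N, or shifted by more than 15 mm (contact force between any of the fingers, the arm and white_bottle above 1 N or distance of white_bottle from where it was at the start of the episode above 0.015 m).
It also fails if it takes over 32 s, if anything falls off the work surface, if the arm or the gripper's body presses on something with over 40 N, if the wrist force passes 120 N, or if a joint passes its speed limit or range.

## Working session

There is one attempt and no reset: what is moved stays moved. The work goes in short steps, Python scripts to look and compute and a tool call to move; the robot and the scene stay as the last step left them, time stands still between calls to the robot, and variables do not carry over. Pictures are saved under pics/ and viewed, at most 10 in all, crops included, and the job is handed in when it is done.

Besides the shell and the picture viewer there is one more tool, called after "Emit:" as name(argument=value, ...) on one line, values as JSON. apply_moves: Moves the arm, as the interface text tells. Its arguments: {"type":"object","properties":{"motion":{"type":"array","items":{"type":"array","items":{"type":"array","items":{"type":"number"}}}},"squeeze":{"type":"number"}},"required":["motion"]}

```bash
mkdir -p pics
python3 - <<'E'
from plant import *
import cv2,numpy as np
s=sense();print(s['time_s'],s['ee_pos'],s['tcp_rot'],s['finger_gap'])
for c in("scene","top"):
    im=read_camera(c);cv2.imwrite(f"pics/{c}1.png",im)
    i=camera_info(c);print(c,i)
    for n in("amber_bottle","green_bottle","white_bottle"):
        print(n,[(round(d['score'],2),np.round(d['at'],3)) for d in spot_point(c,n)[:2]])
E
```

```text
0.0 [ 0.27212329 -0.56182855  0.22157594] [-3.13945355e+00 -4.09216900e-04  4.50724758e-01] 0.08721315239363865
scene {'fx': 495.6146802537498, 'fy': 495.6146802537498, 'cx': 319.9820863436262, 'cy': 236.15107158122208, 'eye': array([ 0.89179807, -0.48382229,  0.56445061]), 'rotation': array([-2.25953923,  0.02093268,  0.6402034 ])}
amber_bottle []
green_bottle [(0.84, array([ 0.545, -0.182, -0.   ]))]
white_bottle [(0.94, array([ 0.507,  0.034, -0.001]))]
top {'fx': 469.5196440832984, 'fy': 469.5196440832984, 'cx': 317.3256087343383, 'cy': 234.38553246115876, 'eye': array([0.4118684 , 0.01621761, 0.72480501]), 'rotation': array([-2.97707228,  0.00697632, -1.55627637])}
amber_bottle [(0.88, array([ 0.506,  0.181, -0.001]))]
green_bottle [(0.7, array([ 0.543, -0.181,  0.003]))]
white_bottle [(0.8, array([0.513, 0.034, 0.003]))]
```

View pics/scene1.png

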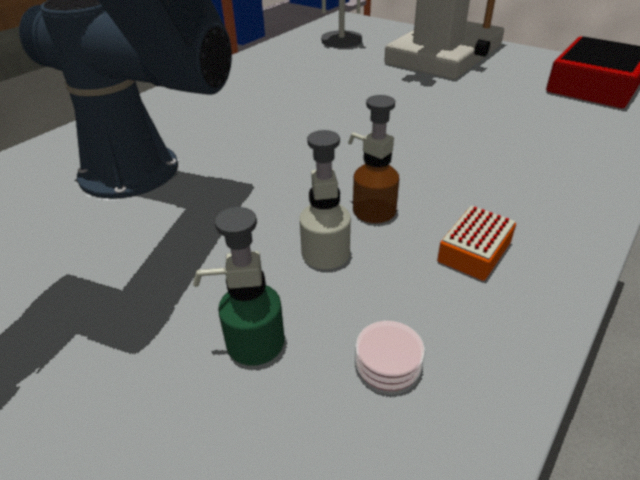

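View pics/top1.png

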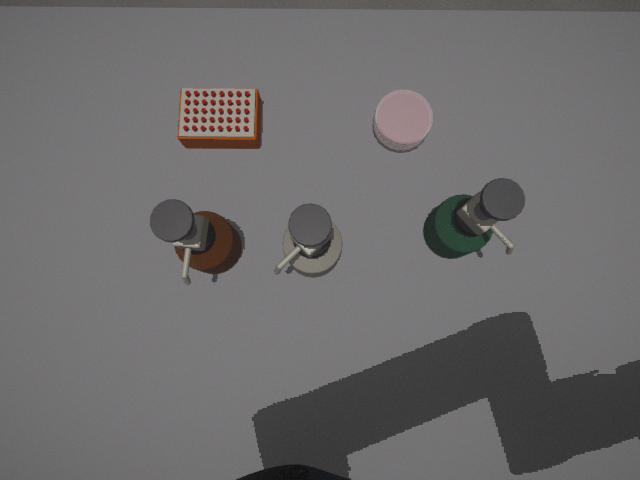

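The scene view shows the amber head at about (380,103), behind white (323,140) and green (236,222). In the top view the amber head is at about (172,221), with white at (310,226) and green at (502,199).

```bash
cat > h.py <<'E'
from plant import *
import numpy as np
from scipy.spatial.transform import Rotation as R
def ray(c,u,v,z):
    i=camera_info(c);d=R.from_euler('xyz',i['rotation']).as_matrix()@[(u-i['cx'])/i['fx'],(v-i['cy'])/i['fy'],1]
    return i['eye']+d*(z-i['eye'][2])/d[2]
def go(p):
    s=sense();M=R.from_euler('xyz',s['tcp_rot']).as_matrix()
    print(s['ee_pos'],s['tcp_rot'],'units of 5cm:',np.round(M.T@(np.array(p)-s['ee_pos'])/.05,2))
E
python3 - <<'E'
from h import *
import cv2
for c,pts in(("top",[(172,221),(310,226),(502,199)]),("scene",[(380,103),(323,140),(236,222)])):
    for p in pts: print(c,p,np.round(ray(c,*p,.222),3))
    g=cv2.imread(f"pics/{c}1.png")
    # dark grey head blob near amber guess
    u,v=pts[0];w=30 if c=="top" else 18
    k=g[v-w:v+w,u-w:u+w].astype(int)
    m=((k.max(2)<95)&(k.max(2)-k.min(2)<15)).astype(np.uint8)
    n,l,st,ce=cv2.connectedComponentsWithStats(m);j=1+st[1:,4].argmax()
    print('blob',st[j],ce[j]+[u-w,v-w])
    for d in trace(c,"amber_plunger")[:1]:
        y,x=np.nonzero(d['region']);print('tr',d['score'],x.min(),x.max(),y.min(),y.max())
go([.506,.181,.3])
E
```

```text
top (172, 221) [0.508 0.18  0.222]
top (310, 226) [0.504 0.029 0.222]
top (502, 199) [ 0.537 -0.181  0.222]
blob [   8    8   52   52 1924] [176.49064449 223.46101871]
tr 0.77 150 194 200 241
scene (380, 103) [0.515 0.171 0.222]
scene (323, 140) [0.512 0.021 0.222]
scene (236, 222) [ 0.545 -0.189  0.222]
blob [  4  11  29  25 561] [380.00713012 107.28877005]
tr 0.9 366 394 95 123
[ 0.27232692 -0.56250928  0.2225031 ] [-3.14151441e+00 -4.28029613e-05  4.50783422e-01] units of 5cm: [ 10.69 -11.35  -1.55]
```

Emit:
apply_moves(motion=[[[0,0,0,-0.9,0],[0,0,0,-0.7,0],[0,0.75,-0.8,0,0],[0,0.75,-0.8,0,0],[0,0.75,-0.8,0,0],[0,0.75,-0.8,0,0],[0,0.75,-0.8,0,0],[0,0.75,-0.8,0,0]]])

```text
time_s: 1.5
ee_pos: [0.3706, -0.2469, 0.3028]
tcp_rot: [3.141, -0.001, 0.45]
ft_force: [0.7, 0.4, 0.4]
finger_gap: 0.0148
gripper_force: 0.0
```

Emit:
apply_moves(motion=[[[0,0.75,-0.8,0,0],[0,0.75,-0.8,0,0],[0,0.75,-0.8,0,0],[0,0.75,-0.8,0,0],[0,0.75,-0.8,0,0],[0,0.75,-0.8,0,0],[0,0.75,-0.8,0,0],[0,0,0,0,0]]])

```text
time_s: 2.5
ee_pos: [0.4851, 0.1211, 0.3027]
tcp_rot: [-3.141, -0.001, 0.457]
ft_force: [0.1, -0.9, 0.1]
finger_gap: 0.0003
gripper_force: 0.0
```

Run:
```python
from h import *
import cv2
go([.508,.180,.25]);print(sense()['finger_gap'],sense()['time_s'])
a=read_camera("scene");b=read_camera("top")
cv2.imwrite("pics/c2.png",cv2.hconcat([cv2.resize(a[30:270,270:470],(400,480)),cv2.resize(b[120:320,90:260],(400,480))]))
```

```text
[0.48512534 0.12108404 0.30265872] [-3.14141672e+00 -1.29481688e-03  4.56632807e-01] units of 5cm: [ 0.93 -0.86  1.05]
0.0002672921806675004 2.5
```

View pics/c2.png

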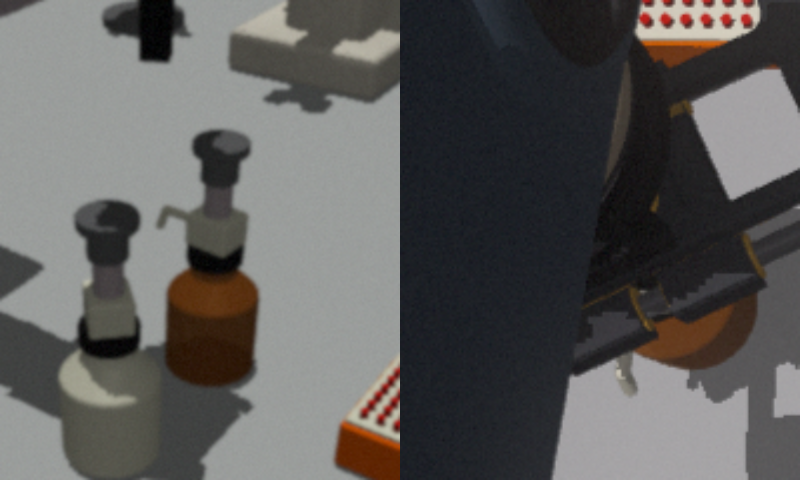

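The crop shows the amber head at (380,101) in scene pixels, the bottles undisturbed, and the shut fingertips still well above and to the side.

Emit:
apply_moves(motion=[[[0,0.46,-0.41,0,0],[0,0.46,-0.41,0,0],[0,0,0,0.6,0],[0,0,0,0.5,0],[0,0,0,0,0]]])

```text
time_s: 3.22
ee_pos: [0.5065, 0.1729, 0.2459]
tcp_rot: [-3.14, 0.005, 0.448]
ft_force: [0.8, -0.2, 0.2]
finger_gap: 0.0005
gripper_force: 0.0
```

Run:
```python
from h import *
import cv2
go([.509,.178,.189]);print(sense()['ft_force'])
a=read_camera("scene")
cv2.imwrite("pics/c3.png",cv2.resize(a[60:180,300:460],(800,600),interpolation=cv2.INTER_CUBIC))
```

```text
[0.50650653 0.17292132 0.24591721] [-3.14025162  0.00517175  0.44836927] units of 5cm: [ 0.09 -0.07  1.14]
[ 0.84117644 -0.2183387   0.18434289]
```

View pics/c3.png

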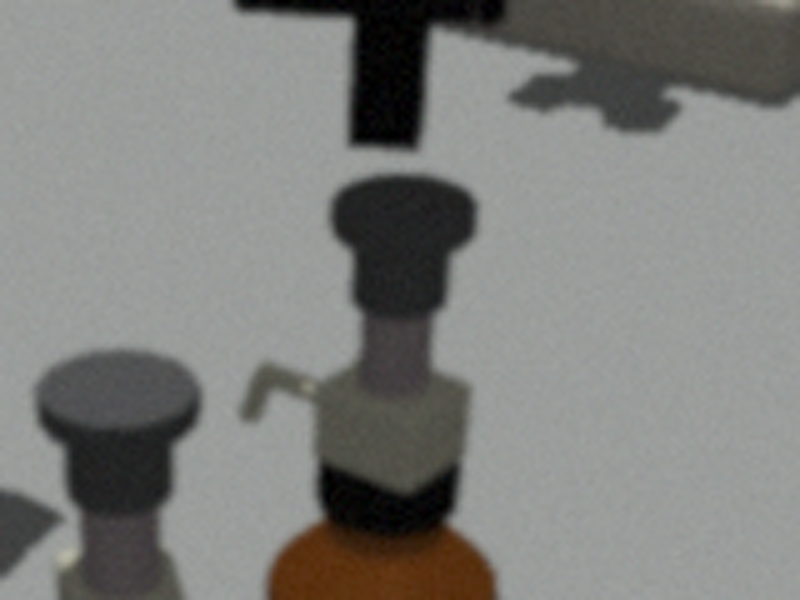

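The tip is about 4 px (6 mm) left of the head's axis, which agrees with the computed correction. I'll correct this and press.

Emit:
apply_moves(motion=[[[0,0.1,-0.08,0,0],[0,0,0,0.2,0],[0,0,0,0.2,0],[0,0,0,0.15,0],[0,0,0,0.15,0],[0,0,0,0.15,0],[0,0,0,0.15,0],[0,0,0,0,0]]])

```text
time_s: 4.28
ee_pos: [0.5107, 0.1807, 0.1978]
tcp_rot: [-3.142, 0.0, 0.451]
ft_force: [-2.6, -0.5, 8.2]
finger_gap: 0.0004
gripper_force: 4.1
```

Emit:
apply_moves(motion=[[[0,0,0,0.06,0],[0,0,0,0.06,0],[0,0,0,0,0]]])

```text
time_s: 4.65
ee_pos: [0.5109, 0.1807, 0.1926]
tcp_rot: [3.141, -0.0, 0.451]
ft_force: [-2.7, -1.3, 9.6]
finger_gap: 0.0007
gripper_force: 4.7
```

Run:
```python
from h import *
import cv2
go([.509,.178,.19]);print(sense()['ft_force'])
a=read_camera("scene")
cv2.imwrite("pics/c4.png",cv2.resize(a[60:240,300:460],(533,600),interpolation=cv2.INTER_CUBIC))
```

```text
[0.51087192 0.18069043 0.19256618] [ 3.14133728e+00 -4.76249165e-04  4.51041816e-01] units of 5cm: [-0.06  0.03  0.05]
[-2.69044738 -1.27852576  9.60516014]
```

View pics/c4.png

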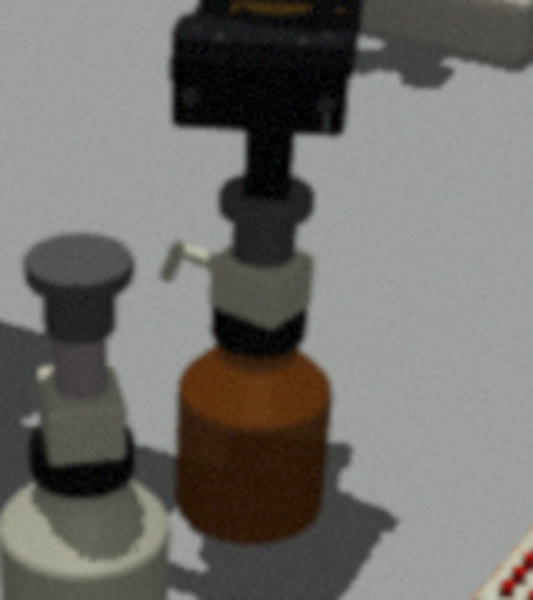

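The plunger is pressed until the grey skirt nearly meets the block, about 29 mm down, and the finger is centred on it. The bottle is upright. I'll push lightly onto the stop, hold for a second, then withdraw.

Emit:
apply_moves(motion=[[[0,0,0,0.04,0],[0,0,0,0,0],[0,0,0,0,0],[0,0,0,0,0],[0,0,0,0,0],[0,0,0,0,0],[0,0,0,0,0],[0,0,0,0,0]]])

```text
time_s: 5.7
ee_pos: [0.5116, 0.1808, 0.1924]
tcp_rot: [3.14, -0.003, 0.451]
ft_force: [-4.7, -0.9, 18.3]
finger_gap: 0.0006
gripper_force: 9.4
```

Emit:
apply_moves(motion=[[[0,0,0,0,0],[0,0,0,-0.2,0],[0,0,0,-0.3,0],[0,0,0,-0.4,0],[0,0,0,-0.6,0],[0,0,0,-0.6,0],[0,0,0,0,0],[0,0,0,0,0]]])

```text
time_s: 6.7
ee_pos: [0.5102, 0.1805, 0.2933]
tcp_rot: [-3.141, 0.002, 0.451]
ft_force: [0.1, 0.6, -0.5]
finger_gap: 0.0008
gripper_force: 0.0
```

Run:
```python
from h import *
import cv2
print(sense()['ft_force'])
a=read_camera("scene")
cv2.imwrite("pics/c5.png",cv2.resize(a[60:240,300:460],(533,600),interpolation=cv2.INTER_CUBIC))
for n in("amber_bottle","green_bottle","white_bottle"):
    print(n,[(round(d['score'],2),np.round(d['at'],3)) for d in spot_point("scene",n)[:1]])
for d in trace("scene","amber_plunger")[:1]:
        y,x=np.nonzero(d['region']);print('tr',d['score'],x.min(),x.max(),y.min(),y.max())
```

```text
[ 0.08799482  0.55693301 -0.5244585 ]
amber_bottle [(0.76, array([ 0.512,  0.18 , -0.003]))]
green_bottle [(0.89, array([ 0.543, -0.183,  0.001]))]
white_bottle [(0.87, array([ 0.506,  0.029, -0.001]))]
tr 0.92 366 394 95 123
```

View pics/c5.png

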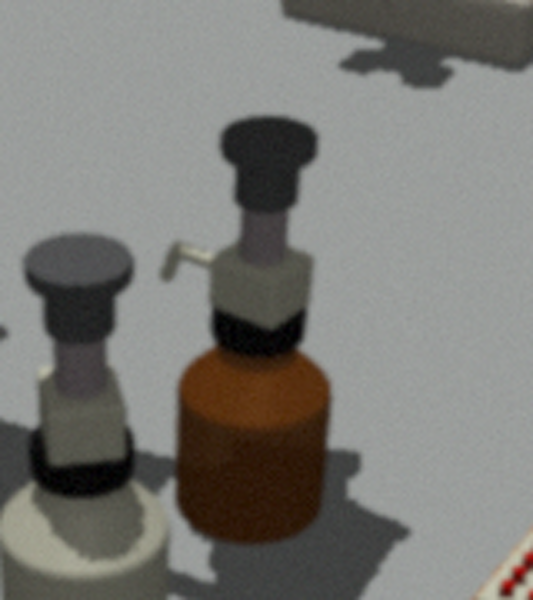

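The plunger is fully up again: its trace is identical to the one before the press (366–394, 95–123). The bottle is upright and unmoved, and the gripper is clear at z = 0.293. The force rose to 18 N at the stop and was held there for about 1 s.

```bash
python3 -c "
from plant import r
print(r.sign_off())"
```

```text
the job is handed in; nothing more can be done
None
```

I pressed the amber dispenser's plunger to its stop, held it there for about 1 s, and it sprang fully back up; all three bottles look unmoved, and the job is handed in (no verdict was returned).

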